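Set the staple gun's air at the bench flow dial

TASK

Set the air for the staple gun at the board on the bench: turn the click dial clockwise until it meets its stop, without forcing it, then back it off exactly four clicks. Then swing the shut-off lever fully open, in line with the pipe, and leave the other things on the board and bench where they are.

Things in the scene. Friction and masses are not known exactly. Their poses are not given: they have to be found in the camera images.
- board: Plywood board screwed to the bench, 200 (x) x 360 (y) x 18 mm; origin at the centre of its underside, x to its rear, y to its left, z up. A brass air pipe (centre 35 mm over the bench) runs along its y axis. On it: a block 80 x 80 mm, top at 48 mm, with the dial at x 0, y +70 mm; a round gauge, 120 mm high, at x +60, y -20 mm; the shut-off valve at x 0, y -80 mm.
- dial_grip (a point): Grip point of the black click dial: on its vertical turning axis, 99 mm over the bench. The dial is a round skirt 66 mm across, its top 76 mm over the bench, and on it an upright bar to grip, 52 mm long and 14 mm thick, from 76 to 110 mm over the bench. The point turns with the dial: x along the bar, z up.
- dial_axis (a point): Fixed point of the board on the dial's axis, 76 mm over the bench. The dial clicks into a rest every 20 degrees (18 a turn); passing a click takes about 0.15 N m, and let go it settles in the nearest rest. Clockwise from above it ends at a hard stop, itself a rest (click 0), whose direction differs each time and does not show. It starts 55 to 155 degrees short of the stop.
- collar_seat (a point): Fixed point of the board on the dial's axis, 48 mm over the bench, under the plain round steel collar (74 mm across, 48 to 69 mm over the bench) below the dial. The collar carries the stop and the clicks and is held by friction only: 0.9 N m against the stop makes it slip and spoils the setting, so ease off at about 0.4 N m.
- valve (a joint): Angle (rad) of the shut-off lever about its vertical axis: 0 shut (lever across the pipe, pointing to the board's -x, its front), pi/2 fully open at a hard stop (in line with the pipe, pointing to the board's -y, away from the dial). It opens counter-clockwise from above, starts between 0 and 0.15, is stiff by 0.12 N m and stays where it is left.
- valve_axis (a point): Fixed point of the board on the lever's vertical turning axis, at mid-height of the lever, 76 mm over the bench.
- lever_end (a point): Centre of the lever's grey plastic sleeve, 65 mm from the turning axis, moving with the lever; its x axis points along the lever to the turning axis. The sleeve is 55 mm long, 20 mm wide, 14 mm high, from 69 to 83 mm over the bench; below its path is only the outlet pipe (top 49 mm over the bench).
- staple_box: Bystander: small closed cardboard staple carton, 45 x 90 x 30 mm, lying at the rear left of the board; leave it where it is. Origin at its underside.
- tape_roll: Bystander: white roll of thread-sealing tape, 50 mm across and 14 mm high, lying flat at the front left of the board; leave it where it is. Origin at its underside.
- hammer: Bystander: hammer lying on the bench; leave it where it is. Origin at its underside.
- screwdriver: Bystander: screwdriver lying on the bench; leave it where it is. Origin at its underside.
- bottle: Bystander: clear bottle, 66 mm across, 200 mm high, standing upright on the bench; leave it where it is. Origin at its underside.
- cup: Bystander: plastic cup, 90 mm across, 80 mm high, standing upright on the bench; leave it where it is. Origin at its underside.
- offcut: Bystander: flat wooden offcut, 160 x 70 x 20 mm, on the bench; leave it where it is. Origin at its underside.

How it is judged:
By the outcome, as a careful person would: the job done as asked, in the order asked, and still so for the second after the job is handed in, with the robot touching nothing.
It also fails if it takes over 72 s, if anything falls off the work surface, if the arm or the gripper's body presses on something with over 40 N, if the wrist force passes 120 N, or if a joint passes its speed limit or range.

ROBOT

A 6-joint arm with a two-finger parallel gripper is mounted at the origin on the work surface. World frame = base frame: x ahead of the robot, y to its left, z up, the work surface at z = 0. Lengths are in m, angles in rad, forces in N, time in s.
With the tool pointing down it reaches from about 0.3 to 0.775 m from the base axis. Payload 14.6 kg.
Tool frame: the origin (TCP) lies on the centre line of the jaws, within the pads' length; the fingertips stand 25 mm ahead of it and the grasp point (between the pads) lies 6 mm ahead of it (ctrl.tip_reach is the distance from the TCP to the fingertips, in m); z points along the fingers, y is the line along which they close (so a half turn about z gives the same grasp; the last joint's range is limited). The gripper opens to 94 mm and grips with 3 to 60 N. Pads are 16 mm wide; open, the fingers measure 119 mm over their backs; the gripper's body (75 mm by 177 mm) begins 78 mm behind the grasp point.
Start: joints at [1.065, 0.3, 1.521, -0, 1.321, -0.067], TCP at [0.234, 0.498, 0.23] pointing down, gripper open.
Joint ranges: [-3.03, 3.03], [-0.79, 2.21], [0.23, 2.52], [-1.04, 4.18], [0, 3.07], [-2.55, 2.55]. Speed limits (rad/s): [2.22, 2.22, 2.57, 3.14, 3.14, 3.14].

INTERFACE

Orientations are given as [roll, pitch, yaw] about the fixed x, y, z axes, in that order (R = Rz(yaw) Ry(pitch) Rx(roll)).
In Python, from station import ctrl gives the robot as it stands. The module is installed in compiled form; this text tells all that it offers.
- The arm moves only by the tool apply_moves, never from a script. Its argument "deltas" is a list of rows, each a list of 7 numbers: the closure in counts, from 0 (fully open) to 255 (shut), then the shift along the world's x, y, z in cm, then the turn, a rotation vector about the world's x, y, z in rad. In form: [[jaw, tx, ty, tz, ax, ay, az], ...]. A call has 1 to 10 rows; each row shifts and turns the commanded pose from where the row before left it; what a row does not reach is not made up. A row lasts 1/10 s, in which the tool goes at most 50 mm and 8.59 degrees, less where a joint would pass 70% of its speed; a pose out of reach is approached as far as the arm can. A call with a gripper value outside its range is refused whole. The fingers move at their own pace and stop on an object; "grip_force" is the grip in N (left out, the last holds). Time passes only in rows, so rows that do not move let the fingers close. It gives the time, the measured TCP pose, the force, the opening and the grip force at its end, in the units of the state.
- ctrl.get_obs(): the state, without advancing time (a new reading comes with each control period).
- ctrl.camera(name): name is "side" or "top" or "wrist"; returns a dict with "img" (420x560x3 uint8, red, green, blue), "K" (3x3 intrinsics, pixels), "k1" (the pictures are not rectified: a ray, as slopes to the right and down, at radius r is drawn at 1 + k1 r^2 times it, then the intrinsics apply), "pose" (4x4, takes a point from camera to world coordinates); the wrist camera has in their place "hand_eye" (4x4, takes a point from camera to tool coordinates, whose origin is the TCP and whose axes are the flange's). Camera axes: x right, y up, looking along -z (the intrinsics and any distortion apply to the point x, -y, -z); pixel columns grow to the right and rows downward; lengths in m; the calibration is good to about 2 mm. A picture is of the moment at which its call begins: read the wrist's pose just before it. There is no depth.
- ctrl.hand_in(): hands the job in; it is judged then, once.
The state is a dict: "time_s": time; "qpos": joint angles; "joint_vel": joint speeds; "tau": joint torques, N m; "ee_pos": TCP position; "eef_rot": TCP orientation; "force": force on the tool from outside, world axes, zero at the start; "moment": the same for the moment, N m; "grip_width": finger opening in m; "grip_force": force on a finger pad.
Only numpy, scipy, OpenCV 4.12 (cv2) and the standard library are available. Lean on these libraries where they do the work, as an engineer would, in place of code of your own. Each camera call takes 0.05 s, during which the arm holds its last target. There are 200 camera calls.

## Working session

There is one attempt and no reset: what is moved stays moved. The work goes in short steps, Python scripts to look and compute and a tool call to move; the robot and the scene stay as the last step left them, time stands still between calls to the robot, and variables do not carry over. Pictures are saved under pics/ and viewed, at most 10 in all, crops included, and the job is handed in when it is done.

Besides the shell and the picture viewer there is one more tool, called after "Call:" by a JSON object that holds its "op" and its "data". apply_moves: Moves the arm, as the interface text tells. Its arguments: {"type":"object","properties":{"deltas":{"type":"array"},"grip_force":{"type":"number"}},"required":["deltas"]}

```bash
mkdir -p pics; cat > h.py <<'E'
import numpy as np, cv2
from scipy.spatial.transform import Rotation as R
from station import ctrl
def cam(n):
    o=ctrl.get_obs(); c=ctrl.camera(n)
    if n=='wrist':
        T=np.eye(4);T[:3,:3]=R.from_euler('xyz',o['eef_rot']).as_matrix();T[:3,3]=o['ee_pos'];c['pose']=T@c['hand_eye']
    return c
def ray(c,u,v):
    K=c['K'];x=np.array([(u-K[0,2])/K[0,0],(v-K[1,2])/K[1,1]]);s=x.copy()
    for _ in range(20): s=x/(1+c['k1']*(s@s))
    d=c['pose'][:3,:3]@np.array([s[0],-s[1],-1]);return c['pose'][:3,3],d
def onz(c,u,v,z):
    o,d=ray(c,u,v);return o+d*(z-o[2])/d[2]
def save(c,f,crop=None,s=1):
    i=c['img'][:,:,::-1]
    if crop: i=i[crop[1]:crop[3],crop[0]:crop[2]]
    cv2.imwrite('pics/'+f,cv2.resize(i,None,fx=s,fy=s,interpolation=cv2.INTER_CUBIC))
E
python3 - <<'E'
from h import *
import pickle
o=ctrl.get_obs();print(o)
d={}
for n in('top','side','wrist'):
    c=cam(n);d[n]=c;save(c,n+'0.png',None,1.4);print(n,c['pose'].round(3).tolist(),c['K'].tolist(),c['k1'])
pickle.dump(d,open('c0.pkl','wb'))
E
```

```text
{'time_s': 0.0, 'qpos': array([ 1.06540445e+00,  3.00485553e-01,  1.52161206e+00,  1.26890965e-05,
        1.32065703e+00, -6.66045273e-02]), 'joint_vel': array([ 0.00080451,  0.0032409 ,  0.00010452,  0.00080831, -0.00159752,
        0.00047907]), 'tau': array([-1.67504575e-03, -5.31813347e+01, -3.52729475e+01,  7.07414676e-02,
        2.44690699e-02, -7.86356213e-05]), 'ee_pos': array([0.23355093, 0.49768947, 0.22986527]), 'eef_rot': array([-3.14043406e+00, -8.95997068e-05,  2.70280210e+00]), 'force': array([-1.135459  ,  0.21418814,  0.25997809]), 'moment': array([0.03827587, 0.03053579, 0.02553593]), 'grip_force': 0.0, 'grip_width': 0.09378950763176644}
top [[0.009, 0.99, -0.138, 0.385], [-1.0, 0.006, -0.022, 0.012], [-0.02, 0.138, 0.99, 1.306], [0.0, 0.0, 0.0, 1.0]] [[472.0891651542303, 0.0, 277.0340995150082], [0.0, 472.0891651542303, 208.78478386690216], [0.0, 0.0, 1.0]] -0.03033246283654944
side [[-0.993, 0.081, -0.089, 0.458], [-0.12, -0.644, 0.755, 0.894], [0.004, 0.761, 0.649, 0.83], [0.0, 0.0, 0.0, 1.0]] [[457.3983456376094, 0.0, 283.56836378546916], [0.0, 457.3983456376094, 212.04320363881644], [0.0, 0.0, 1.0]] -0.13806704564664232
wrist [[0.424, -0.876, -0.229, 0.169], [0.906, 0.41, 0.108, 0.529], [-0.0, -0.253, 0.967, 0.385], [0.0, 0.0, 0.0, 1.0]] [[370.7954719218938, 0.0, 278.0076644640061], [0.0, 370.7954719218938, 204.80105118768117], [0.0, 0.0, 1.0]] -0.09157320444166756
```

View pics/top0.png

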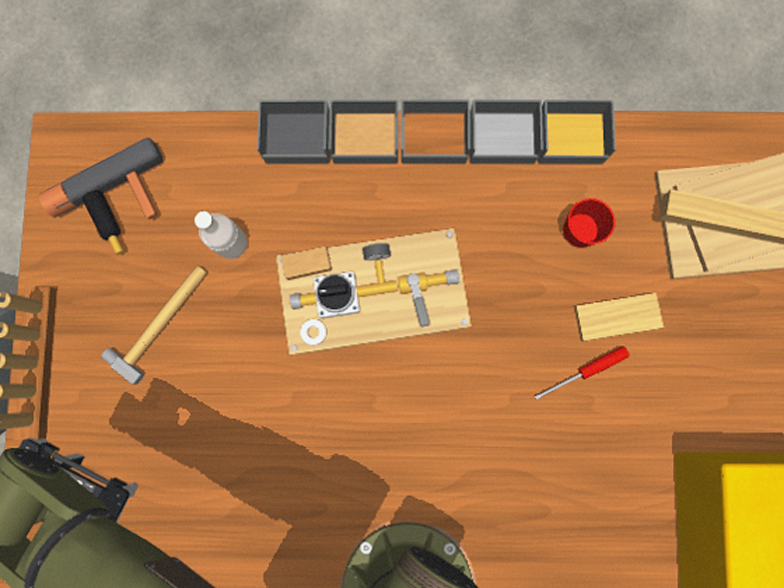

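View pics/side0.png

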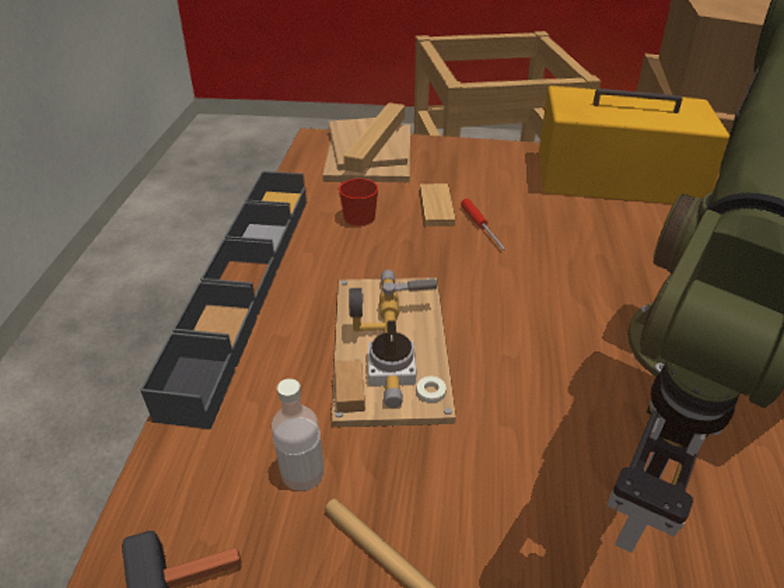

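The top view shows the board corners near (279,256), (454,230), (470,326) and (290,353) in the 1.4x picture. The dial is at (334,292) with its bar roughly along the pipe, and the lever tip is at (422,322). In the side view nothing stands above the dial.

```bash
python3 - <<'E'
from h import *
import pickle
c=pickle.load(open('c0.pkl','rb'))['top']
P=[onz(c,u/1.4,v/1.4,.018) for u,v in((279,256),(454,230),(470,326),(290,353))]
print(np.round(P,3), [np.linalg.norm(P[i]-P[(i+1)%4]).round(3) for i in range(4)])
ctr=np.mean(P,0);yv=(P[0]+P[3]-P[1]-P[2]);yaw=np.arctan2(-yv[0],yv[1]);print('ctr',ctr,'yaw',yaw)
for n,p in dict(dial=(0,.07),valve=(0,-.08)).items():
    print(n,ctr[:2]+np.array([[np.cos(yaw),-np.sin(yaw)],[np.sin(yaw),np.cos(yaw)]])@p)
m=cv2.inRange(c['img'],(0,0,0),(60,60,60));n,l,s,ce=cv2.connectedComponentsWithStats(m)
for i in range(1,n):
    if 180<ce[i][0]<340 and 150<ce[i][1]<260 and s[i][4]>50: print(s[i],ce[i],onz(c,*ce[i],.076))
for u,v in((422,322),(414,282)): print(onz(c,u/1.4,v/1.4,.08))
save(c,'dial0.png',(190,160,345,260),5)
E
```

```text
[[ 0.637  0.258  0.018]
 [ 0.691 -0.091  0.018]
 [ 0.5   -0.121  0.018]
 [ 0.444  0.23   0.018]] [np.float64(0.352), np.float64(0.194), np.float64(0.355), np.float64(0.194)]
ctr [0.56782302 0.0690851  0.018     ] yaw 0.15604938897251738
dial [0.55694384 0.13823453]
valve [ 0.58025636 -0.00994282]
[227 197  24  24 370] [238.78108108 208.41081081] [0.55718445 0.13975484 0.076     ]
[ 0.50089192 -0.02531851  0.08      ]
[ 0.57610677 -0.01015238  0.08      ]
```

View pics/dial0.png

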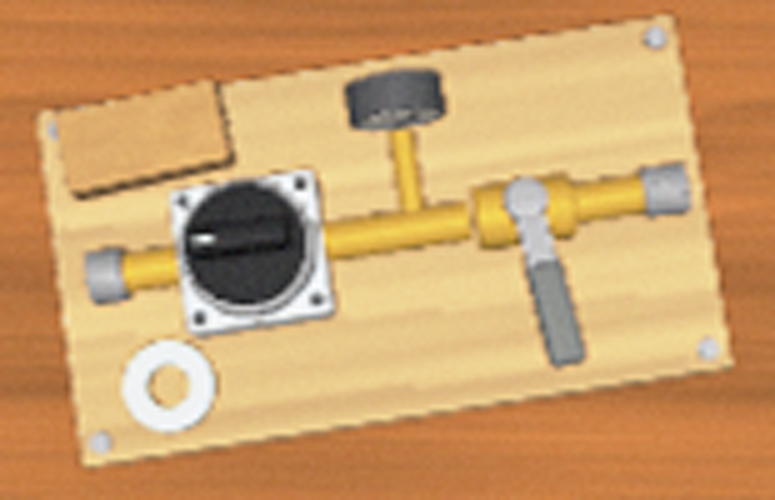

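The bar lies nearly along world y, with its white mark at (203,240), towards +y. The lever is shut, with its tip at (565,350). I'm moving above the dial.

Call:
{"op": "apply_moves", "data": {"deltas": [[0, 2.3, -2.55, 0, 0, 0, -0.08], [0, 2.3, -2.55, 0, 0, 0, -0.08], [0, 2.3, -2.55, 0, 0, 0, -0.08], [0, 2.3, -2.55, 0, 0, 0, -0.08], [0, 2.3, -2.55, 0, 0, 0, -0.08], [0, 2.3, -2.55, 0, 0, 0, -0.08], [0, 2.3, -2.55, 0, 0, 0, -0.08]]}}

```text
time_s: 0.85
ee_pos: [0.3954, 0.3182, 0.2303]
eef_rot: [-3.141, -0.0, 2.14]
force: [0.6, 0.8, -0.4]
grip_width: 0.0936
grip_force: 0.0
```

Call:
{"op": "apply_moves", "data": {"deltas": [[0, 2.3, -2.55, 0, 0, 0, -0.08], [0, 2.3, -2.55, 0, 0, 0, -0.08], [0, 2.3, -2.55, 0, 0, 0, -0.08], [0, 2.3, -2.55, 0, 0, 0, -0.08], [0, 2.3, -2.55, 0, 0, 0, -0.08], [0, 2.3, -2.55, 0, 0, 0, -0.08], [0, 2.3, -2.55, 0, 0, 0, -0.08], [0, 0, 0, 0, 0, 0, 0], [0, 0, 0, 0, 0, 0, 0]]}}

```text
time_s: 1.75
ee_pos: [0.5556, 0.1405, 0.23]
eef_rot: [-3.141, 0.0, 1.582]
force: [-0.0, -0.3, -0.6]
grip_width: 0.0943
grip_force: 0.0
```

```bash
python3 - <<'E'
from h import *
import pickle
o=ctrl.get_obs();print(o['ee_pos'],o['eef_rot'],o['qpos'],o['force'],o['moment'])
c=cam('wrist');pickle.dump(c,open('w1.pkl','wb'));save(c,'w1.png',None,1.4)
E
```

```text
[0.55564472 0.14050696 0.22995841] [-3.14065883e+00  7.20106851e-05  1.58232637e+00] [1.83738756e-01 3.52451380e-01 1.45277593e+00 9.15578108e-05
 1.33729770e+00 1.72187522e-01] [-0.01267234 -0.30953454 -0.59764442] [-0.07583379  0.08021395  0.03243667]
```

View pics/w1.png

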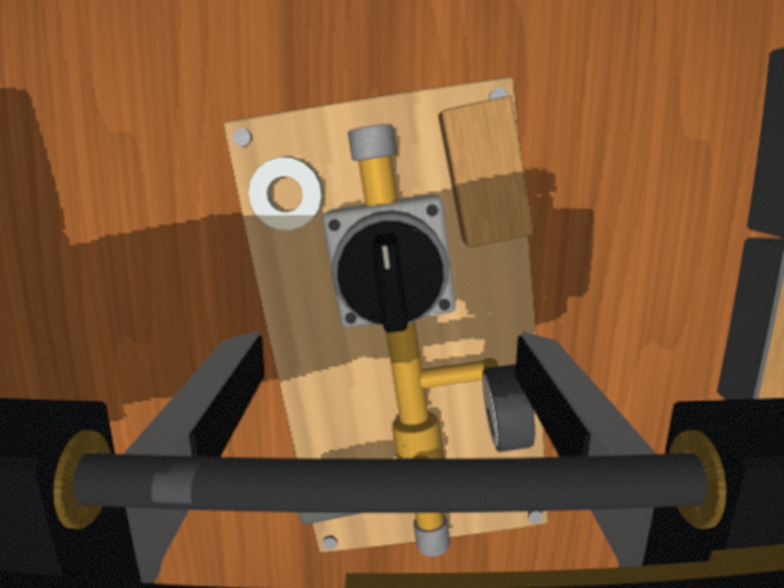

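The wrist view shows the skirt centred near (390,268). The bar runs from (386,237) to (397,325), with its mark from (384,246) to (388,268). The carton is at (485,175), the tape at (285,193), and both are clear of the fingers.

```bash
python3 - <<'E'
from h import *
import pickle
c=pickle.load(open('w1.pkl','rb'));print(c['pose'][:3,3])
img=c['img'];m=cv2.inRange(img,(0,0,0),(45,45,45))
m[:140]=0;m[236:]=0;m[:,:235]=0;m[:,325:]=0
n,l,s,ce=cv2.connectedComponentsWithStats(m);i=1+np.argmax(s[1:,4]);print(s[i],ce[i])
cs,_=cv2.findContours((l==i).astype('u1'),cv2.RETR_EXTERNAL,cv2.CHAIN_APPROX_NONE)
p=max(cs,key=len)[:,0].astype(float);w=np.array([onz(c,u,v,.076)[:2] for u,v in p])
for _ in range(6):
    A=np.c_[2*w,np.ones(len(w))];x=np.linalg.lstsq(A,(w**2).sum(1),rcond=None)[0];r=np.sqrt(x[2]+x[:2]@x[:2]);e=abs(np.linalg.norm(w-x[:2],axis=1)-r);w=w[e<max(.0015,2*np.median(e))]
print('dial',x[:2],r,len(w))
for a,b in(((384,246),(388,268)),((386,237),(397,325))):
    A=onz(c,a[0]/1.4,a[1]/1.4,.11);B=onz(c,b[0]/1.4,b[1]/1.4,.11);d=A-B
    print(A,B,np.linalg.norm(d),'yaw',np.arctan2(d[1],d[0]),'mid',(A+B)/2)
cr=img[160:240,235:325].astype(float)*1.0
cv2.imwrite('pics/bar.png',cv2.resize(np.clip(cr*3,0,255).astype('u1')[:,:,::-1],None,fx=7,fy=7,interpolation=cv2.INTER_CUBIC))
E
```

```text
[0.55618391 0.21426537 0.38509106]
[ 241  158   75   78 4299] [278.50662945 195.42056292]
dial [0.55727342 0.14183082] 0.03178871951678913 194
[0.55389486 0.16500458 0.11      ] [0.55618473 0.15293111 0.11      ] 0.012288701888736904 yaw 1.7582314040091833 mid [0.5550398  0.15896785 0.11      ]
[0.55491591 0.16989798 0.11      ] [0.56159458 0.12039122 0.11      ] 0.04995521446908832 yaw 1.7048909554064455 mid [0.55825525 0.1451446  0.11      ]
```

View pics/bar.png

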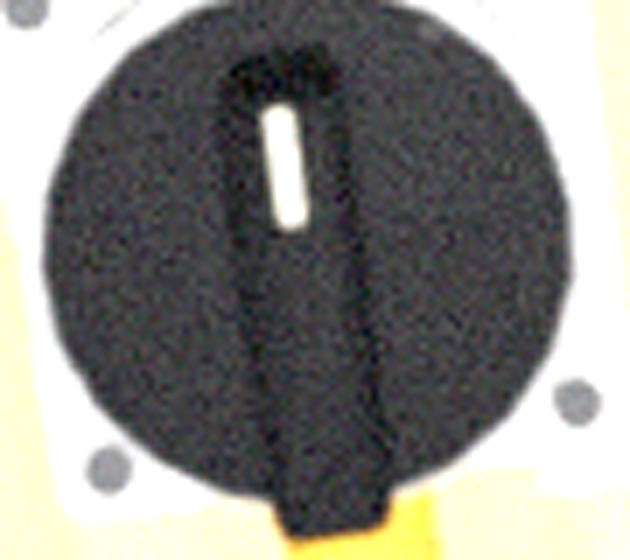

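The bar top runs from (281,90) to (335,530) in the crop. That gives the dial axis at about (0.5575, 0.142) and a bar yaw of about 1.695, with circle radius and bar length matching the given sizes. Next I align, descend and grip.

Call:
{"op": "apply_moves", "data": {"deltas": [[0, 0.2, 0.15, -2.5, 0, 0, 0.113], [0, 0, 0, -2.5, 0, 0, 0], [0, 0, 0, -2.5, 0, 0, 0], [0, 0, 0, -2.5, 0, 0, 0], [0, 0, 0, -1.5, 0, 0, 0], [0, 0, 0, -1.0, 0, 0, 0], [0, 0, 0, 0, 0, 0, 0]], "grip_force": 40}}

```text
time_s: 2.5
ee_pos: [0.5572, 0.1428, 0.1048]
eef_rot: [-3.14, 0.0, 1.697]
force: [0.7, -0.1, 0.6]
grip_width: 0.094
grip_force: 0.0
```

Call:
{"op": "apply_moves", "data": {"deltas": [[150, 0, 0, 0, 0, 0, 0], [180, 0, 0, 0, 0, 0, 0], [200, 0, 0, 0, 0, 0, 0], [255, 0, 0, 0, 0, 0, 0], [255, 0, 0, 0, 0, 0, 0], [255, 0, 0, 0, 0, 0, 0], [255, 0, 0, 0, 0, 0, 0]], "grip_force": 40}}

```text
time_s: 3.2
ee_pos: [0.5577, 0.1424, 0.1055]
eef_rot: [-3.142, -0.0, 1.696]
force: [-0.2, 0.6, -0.6]
grip_width: 0.0418
grip_force: 0.0
```

```bash
cat > s.py <<'E'
from h import *
o=ctrl.get_obs()
for k in('time_s','ee_pos','eef_rot','force','moment','grip_width','grip_force'):print(k,np.round(o[k],4))
print(o['qpos'].round(3), np.round(o['tau'],3))
E
python3 s.py
```

```text
time_s 3.2
ee_pos [0.5577 0.1424 0.1055]
eef_rot [-3.1416 -0.      1.6958]
force [-0.1863  0.598  -0.6396]
moment [-0.0093  0.0555  0.033 ]
grip_width 0.0418
grip_force 0.0
[0.186 0.485 1.572 0.    1.084 0.061] [-2.0000e-03 -5.9661e+01 -3.1404e+01  6.7000e-02  1.3000e-02  0.0000e+00]
```

Call:
{"op": "apply_moves", "data": {"deltas": [[255, 0, 0, 0, 0, 0, 0], [255, 0, 0, 0, 0, 0, 0], [255, 0, 0, 0, 0, 0, 0], [255, 0, 0, 0, 0, 0, 0], [255, 0, 0, 0, 0, 0, 0], [255, 0, 0, 0, 0, 0, 0], [255, 0, 0, 0, 0, 0, 0]]}}

```text
time_s: 3.9
ee_pos: [0.5561, 0.1423, 0.1053]
eef_rot: [-3.137, 0.0, 1.696]
force: [-13.0, -1.7, 8.5]
grip_width: 0.0139
grip_force: 40.0
```

```bash
python3 s.py
```

```text
time_s 3.9
ee_pos [0.5561 0.1423 0.1053]
eef_rot [-3.1372e+00  1.0000e-04  1.6961e+00]
force [-13.0311  -1.6629   8.5206]
moment [-0.385   2.6454  0.1074]
grip_width 0.0139
grip_force 39.9893
[0.187 0.485 1.573 0.    1.088 0.061] [ -0.976 -56.462 -34.987  -0.077  -3.533   0.1  ]
```

Call:
{"op": "apply_moves", "data": {"deltas": [[255, -0.16, 0, 0, 0, 0, 0], [255, 0, 0, 0, 0, 0, 0], [255, 0, 0, 0, 0, 0, 0]]}}

```text
time_s: 4.2
ee_pos: [0.5559, 0.1423, 0.1054]
eef_rot: [-3.141, 0.0, 1.696]
force: [-3.9, -2.3, 2.7]
grip_width: 0.014
grip_force: 40.0
```

```bash
python3 s.py
```

```text
time_s 4.2
ee_pos [0.5559 0.1423 0.1054]
eef_rot [-3.1409e+00  1.0000e-04  1.6959e+00]
force [-3.9217 -2.2562  2.7448]
moment [-0.4092  0.7737  0.072 ]
grip_width 0.014
grip_force 39.986
[ 0.187  0.482  1.577 -0.     1.083  0.062] [  0.435 -58.766 -32.459   0.358  -1.051   0.11 ]
```

Call:
{"op": "apply_moves", "data": {"deltas": [[255, -0.03, -0.03, 0, 0, 0, -0.1], [255, 0, 0, 0, 0, 0, -0.1], [255, 0, 0, 0, 0, 0, -0.1], [255, 0, 0, 0, 0, 0, -0.1], [255, 0, 0, 0, 0, 0, -0.1], [255, 0, 0, 0, 0, 0, -0.1], [255, 0, 0, 0, 0, 0, -0.1], [255, 0, 0, 0, 0, 0, 0], [255, 0, 0, 0, 0, 0, 0]]}}

```text
time_s: 5.1
ee_pos: [0.5565, 0.142, 0.1055]
eef_rot: [3.14, -0.001, 0.997]
force: [7.0, -0.5, -3.0]
grip_width: 0.0136
grip_force: 40.0
```

```bash
python3 s.py
```

```text
time_s 5.1
ee_pos [0.5565 0.142  0.1055]
eef_rot [ 3.1401e+00 -1.2000e-03  9.9660e-01]
force [ 7.0076 -0.4943 -2.963 ]
moment [-0.2274 -0.9575  0.0744]
grip_width 0.0136
grip_force 39.9865
[ 0.186  0.482  1.577 -0.     1.081  0.76 ] [  1.35  -60.805 -30.052   0.547   1.362   0.255]
```

Call:
{"op": "apply_moves", "data": {"deltas": [[255, 0, 0, 0, 0, 0, -0.05], [255, 0, 0, 0, 0, 0, -0.05], [255, 0, 0, 0, 0, 0, 0], [255, 0, 0, 0, 0, 0, 0]]}}

```text
time_s: 5.5
ee_pos: [0.5566, 0.142, 0.1055]
eef_rot: [3.14, -0.001, 0.897]
force: [5.9, -1.2, -4.1]
grip_width: 0.0136
grip_force: 40.0
```

```bash
python3 s.py
```

```text
time_s 5.5
ee_pos [0.5566 0.142  0.1055]
eef_rot [ 3.140e+00 -1.400e-03  8.967e-01]
force [ 5.8948 -1.2465 -4.1288]
moment [-0.32   -1.0876  0.0482]
grip_width 0.0136
grip_force 39.9885
[ 0.186  0.482  1.577 -0.     1.081  0.86 ] [  1.748 -60.966 -29.896   0.666   1.503   0.093]
```

```bash
cat > m.py <<'E'
from h import *
o=ctrl.get_obs();print(o['time_s'],'yaw',o['eef_rot'][2].round(4),'Mz',o['moment'][2].round(3),'t6',o['tau'][5].round(3),'F',o['force'].round(1),'q6',o['qpos'][5].round(4),o['grip_width'].round(4))
E
```

Call:
{"op": "apply_moves", "data": {"deltas": [[255, 0.05, 0, 0, 0, 0, -0.035], [255, 0, 0, 0, 0, 0, 0]]}}

```text
time_s: 5.7
ee_pos: [0.5567, 0.1419, 0.1054]
eef_rot: [3.141, -0.001, 0.861]
force: [3.6, -1.9, -2.3]
grip_width: 0.0137
grip_force: 40.0
```

```bash
python3 m.py
```

```text
Traceback (most recent call last):
  File "m.py", line 2, in <module>
    o=ctrl.get_obs();print(o['time_s'],'yaw',o['eef_rot'][2].round(4),'Mz',o['moment'][2].round(3),'t6',o['tau'][5].round(3),'F',o['force'].round(1),'q6',o['qpos'][5].round(4),o['grip_width'].round(4))
                                                                                                                                                                                ^^^^^^^^^^^^^^^^^^^^^
AttributeError: 'float' object has no attribute 'round'
```

Call:
{"op": "apply_moves", "data": {"deltas": [[255, 0.05, 0, 0, 0, 0, -0.035], [255, 0, 0, 0, 0, 0, 0]]}}

```text
time_s: 5.9
ee_pos: [0.5568, 0.1419, 0.1054]
eef_rot: [3.141, 0.0, 0.827]
force: [0.4, -2.9, -0.4]
grip_width: 0.0137
grip_force: 40.0
```

```bash
python3 m.py
```

```text
Traceback (most recent call last):
  File "m.py", line 2, in <module>
    o=ctrl.get_obs();print(o['time_s'],'yaw',o['eef_rot'][2].round(4),'Mz',o['moment'][2].round(3),'t6',o['tau'][5].round(3),'F',o['force'].round(1),'q6',o['qpos'][5].round(4),o['grip_width'].round(4))
                                                                                                                                                                                ^^^^^^^^^^^^^^^^^^^^^
AttributeError: 'float' object has no attribute 'round'
```

Call:
{"op": "apply_moves", "data": {"deltas": [[255, 0, 0, 0, 0, 0, -0.035], [255, 0, 0, 0, 0, 0, 0]]}}

```text
time_s: 6.1
ee_pos: [0.5569, 0.1419, 0.1054]
eef_rot: [3.141, 0.0, 0.792]
force: [1.8, -3.5, -1.4]
grip_width: 0.0137
grip_force: 40.0
```

```bash
python3 m.py
```

```text
Traceback (most recent call last):
  File "m.py", line 2, in <module>
    o=ctrl.get_obs();print(o['time_s'],'yaw',o['eef_rot'][2].round(4),'Mz',o['moment'][2].round(3),'t6',o['tau'][5].round(3),'F',o['force'].round(1),'q6',o['qpos'][5].round(4),o['grip_width'].round(4))
                                                                                                                                                                                ^^^^^^^^^^^^^^^^^^^^^
AttributeError: 'float' object has no attribute 'round'
```

Call:
{"op": "apply_moves", "data": {"deltas": [[255, 0, 0, 0, 0, 0, -0.035], [255, 0, 0, 0, 0, 0, 0]]}}

```text
time_s: 6.3
ee_pos: [0.5569, 0.1419, 0.1054]
eef_rot: [3.141, 0.0, 0.757]
force: [2.6, -4.3, -2.1]
grip_width: 0.014
grip_force: 40.0
```

```bash
python3 m.py; python3 -c "
from h import *
c=cam('side');save(c,'side1.png',(200,180,360,320),4)"
```

```text
Traceback (most recent call last):
  File "m.py", line 2, in <module>
    o=ctrl.get_obs();print(o['time_s'],'yaw',o['eef_rot'][2].round(4),'Mz',o['moment'][2].round(3),'t6',o['tau'][5].round(3),'F',o['force'].round(1),'q6',o['qpos'][5].round(4),o['grip_width'].round(4))
                                                                                                                                                                                ^^^^^^^^^^^^^^^^^^^^^
AttributeError: 'float' object has no attribute 'round'
```

View pics/side1.png

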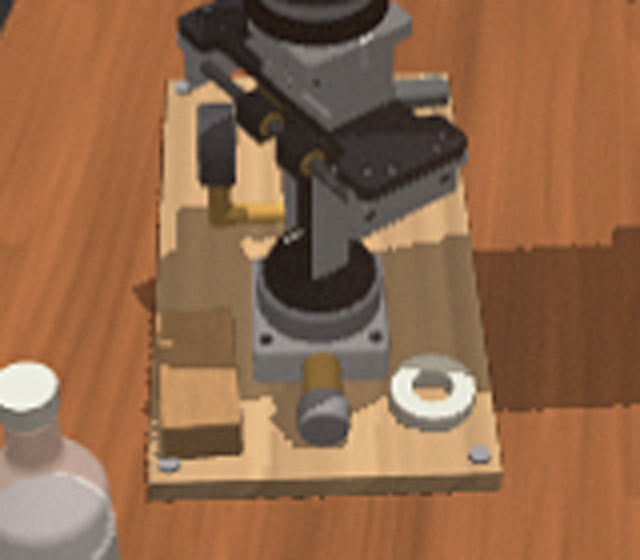

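The gripper holds the bar, and the mark near (290,235) has turned with it. The carton (200,410) and tape (432,390) are untouched. Lowering the grip to 28 N also caps the torque the pads can pass on to the stop.

```bash
cat > m.py <<'E'
from h import *
o=ctrl.get_obs();print(*[(k,np.round(v,4)) for k,v in dict(t=o['time_s'],yaw=o['eef_rot'][2],Mz=o['moment'][2],t6=o['tau'][5],F=o['force'],w=o['grip_width']).items()])
E
python3 m.py
```

```text
('t', np.float64(6.35)) ('yaw', np.float64(0.7577)) ('Mz', np.float64(-0.0952)) ('t6', np.float64(0.1287)) ('F', array([ 2.6479, -5.3452, -1.9774])) ('w', np.float64(0.0138))
```

Call:
{"op": "apply_moves", "data": {"deltas": [[255, 0, 0, 0, 0, 0, -0.03], [255, 0, 0, 0, 0, 0, -0.03], [255, 0, 0, 0, 0, 0, 0]], "grip_force": 28}}

```text
time_s: 6.65
ee_pos: [0.5569, 0.1418, 0.1054]
eef_rot: [3.141, 0.0, 0.697]
force: [3.4, -4.9, -1.9]
grip_width: 0.0138
grip_force: 28.0
```

```bash
python3 m.py
```

```text
('t', np.float64(6.65)) ('yaw', np.float64(0.6968)) ('Mz', np.float64(-0.1394)) ('t6', np.float64(0.365)) ('F', array([ 3.4029, -4.8731, -1.8894])) ('w', np.float64(0.0138))
```

Call:
{"op": "apply_moves", "data": {"deltas": [[255, 0, 0, 0, 0, 0, -0.03], [255, 0, 0, 0, 0, 0, 0]]}}

```text
time_s: 6.85
ee_pos: [0.5569, 0.1418, 0.1054]
eef_rot: [3.141, -0.0, 0.667]
force: [3.2, -5.1, -2.2]
grip_width: 0.014
grip_force: 28.0
```

```bash
python3 m.py
```

```text
('t', np.float64(6.85)) ('yaw', np.float64(0.6669)) ('Mz', np.float64(-0.0668)) ('t6', np.float64(0.3985)) ('F', array([ 3.1554, -5.0524, -2.1858])) ('w', np.float64(0.014))
```

Call:
{"op": "apply_moves", "data": {"deltas": [[255, 0, 0, 0, 0, 0, -0.02], [255, 0, 0, 0, 0, 0, 0]]}}

```text
time_s: 7.05
ee_pos: [0.5569, 0.1418, 0.1055]
eef_rot: [3.141, -0.0, 0.647]
force: [3.6, -5.2, -2.0]
grip_width: 0.014
grip_force: 28.0
```

```bash
python3 m.py
```

```text
('t', np.float64(7.05)) ('yaw', np.float64(0.6475)) ('Mz', np.float64(0.0841)) ('t6', np.float64(0.3873)) ('F', array([ 3.63  , -5.2276, -2.009 ])) ('w', np.float64(0.014))
```

Call:
{"op": "apply_moves", "data": {"deltas": [[255, 0, 0, 0, 0, 0, -0.01], [255, 0, 0, 0, 0, 0, 0]]}}

```text
time_s: 7.25
ee_pos: [0.557, 0.1418, 0.1054]
eef_rot: [3.141, -0.0, 0.638]
force: [2.9, -5.4, -0.9]
grip_width: 0.0137
grip_force: 28.0
```

```bash
python3 m.py
```

```text
('t', np.float64(7.25)) ('yaw', np.float64(0.6378)) ('Mz', np.float64(0.153)) ('t6', np.float64(0.3164)) ('F', array([ 2.9199, -5.3708, -0.9116])) ('w', np.float64(0.0137))
```

Call:
{"op": "apply_moves", "data": {"deltas": [[255, 0, 0, 0, 0, 0, -0.01], [255, 0, 0, 0, 0, 0, 0]]}}

```text
time_s: 7.45
ee_pos: [0.557, 0.1418, 0.1054]
eef_rot: [3.141, -0.0, 0.628]
force: [4.0, -4.5, -0.9]
grip_width: 0.0139
grip_force: 28.0
```

```bash
python3 m.py
```

```text
('t', np.float64(7.45)) ('yaw', np.float64(0.6279)) ('Mz', np.float64(0.2122)) ('t6', np.float64(0.3362)) ('F', array([ 3.9882, -4.4515, -0.9099])) ('w', np.float64(0.0139))
```

Call:
{"op": "apply_moves", "data": {"deltas": [[255, 0, 0, 0, 0, 0, -0.01], [255, 0, 0, 0, 0, 0, 0]]}}

```text
time_s: 7.65
ee_pos: [0.557, 0.1418, 0.1055]
eef_rot: [3.141, -0.0, 0.618]
force: [4.5, -5.9, -1.6]
grip_width: 0.0136
grip_force: 28.0
```

```bash
python3 m.py
```

```text
('t', np.float64(7.65)) ('yaw', np.float64(0.6178)) ('Mz', np.float64(0.2335)) ('t6', np.float64(0.3226)) ('F', array([ 4.5309, -5.9446, -1.5597])) ('w', np.float64(0.0136))
```

Call:
{"op": "apply_moves", "data": {"deltas": [[255, 0, 0, 0, 0, 0, -0.008], [255, 0, 0, 0, 0, 0, 0]]}}

```text
time_s: 7.85
ee_pos: [0.557, 0.1418, 0.1055]
eef_rot: [3.141, -0.0, 0.61]
force: [4.0, -4.8, -2.1]
grip_width: 0.014
grip_force: 28.0
```

```bash
python3 m.py
```

```text
('t', np.float64(7.85)) ('yaw', np.float64(0.6099)) ('Mz', np.float64(0.1898)) ('t6', np.float64(0.2871)) ('F', array([ 3.9738, -4.7815, -2.0526])) ('w', np.float64(0.014))
```

Call:
{"op": "apply_moves", "data": {"deltas": [[255, 0, 0, 0, 0, 0, -0.012], [255, 0, 0, 0, 0, 0, 0]]}}

```text
time_s: 8.05
ee_pos: [0.557, 0.1418, 0.1054]
eef_rot: [3.141, -0.0, 0.598]
force: [3.4, -5.5, -1.4]
grip_width: 0.0141
grip_force: 28.0
```

```bash
python3 m.py
```

```text
('t', np.float64(8.05)) ('yaw', np.float64(0.5977)) ('Mz', np.float64(0.1545)) ('t6', np.float64(0.323)) ('F', array([ 3.4493, -5.4789, -1.4243])) ('w', np.float64(0.0141))
```

Call:
{"op": "apply_moves", "data": {"deltas": [[255, 0, 0, 0, 0, 0, -0.01], [255, 0, 0, 0, 0, 0, 0]]}}

```text
time_s: 8.25
ee_pos: [0.557, 0.1417, 0.1054]
eef_rot: [3.141, -0.0, 0.588]
force: [3.8, -5.2, -1.4]
grip_width: 0.0137
grip_force: 28.0
```

```bash
python3 m.py
```

```text
('t', np.float64(8.25)) ('yaw', np.float64(0.5878)) ('Mz', np.float64(0.1529)) ('t6', np.float64(0.2868)) ('F', array([ 3.7978, -5.1597, -1.3868])) ('w', np.float64(0.0137))
```

Torque peaked at about 0.22 N m and then fell, so that was a click with its rest near yaw 0.655. Next I check the following rest, near 0.306.

Call:
{"op": "apply_moves", "data": {"deltas": [[255, 0, 0, 0, 0, 0, -0.047], [255, 0, 0, 0, 0, 0, -0.047], [255, 0, 0, 0, 0, 0, -0.047], [255, 0, 0, 0, 0, 0, -0.047], [255, 0, 0, 0, 0, 0, -0.04], [255, 0, 0, 0, 0, 0, 0]]}}

```text
time_s: 8.85
ee_pos: [0.5571, 0.1415, 0.1054]
eef_rot: [3.141, -0.0, 0.358]
force: [3.9, -7.9, -2.0]
grip_width: 0.0139
grip_force: 28.0
```

```bash
python3 m.py
```

```text
('t', np.float64(8.85)) ('yaw', np.float64(0.3583)) ('Mz', np.float64(-0.1328)) ('t6', np.float64(0.5437)) ('F', array([ 3.8719, -7.8923, -2.0191])) ('w', np.float64(0.0139))
```

Call:
{"op": "apply_moves", "data": {"deltas": [[255, 0, 0, 0, 0, 0, -0.03], [255, 0, 0, 0, 0, 0, -0.03], [255, 0, 0, 0, 0, 0, 0]]}}

```text
time_s: 9.15
ee_pos: [0.5571, 0.1414, 0.1054]
eef_rot: [3.14, -0.0, 0.299]
force: [4.0, -7.1, -1.7]
grip_width: 0.0137
grip_force: 28.0
```

```bash
python3 m.py
```

```text
('t', np.float64(9.15)) ('yaw', np.float64(0.2989)) ('Mz', np.float64(0.0651)) ('t6', np.float64(0.5619)) ('F', array([ 4.0474, -7.0532, -1.6658])) ('w', np.float64(0.0137))
```

Call:
{"op": "apply_moves", "data": {"deltas": [[255, 0, 0, 0, 0, 0, -0.02], [255, 0, 0, 0, 0, 0, 0]]}}

```text
time_s: 9.35
ee_pos: [0.5571, 0.1414, 0.1055]
eef_rot: [3.14, -0.001, 0.279]
force: [4.6, -7.6, -1.9]
grip_width: 0.0138
grip_force: 28.0
```

```bash
python3 m.py
```

```text
('t', np.float64(9.35)) ('yaw', np.float64(0.2794)) ('Mz', np.float64(0.1546)) ('t6', np.float64(0.472)) ('F', array([ 4.5763, -7.6307, -1.8517])) ('w', np.float64(0.0138))
```

Call:
{"op": "apply_moves", "data": {"deltas": [[255, 0, 0, 0, 0, 0, -0.015], [255, 0, 0, 0, 0, 0, 0]]}}

```text
time_s: 9.55
ee_pos: [0.5571, 0.1414, 0.1055]
eef_rot: [3.14, -0.001, 0.265]
force: [4.0, -7.3, -2.6]
grip_width: 0.0138
grip_force: 28.0
```

```bash
python3 m.py
```

```text
('t', np.float64(9.55)) ('yaw', np.float64(0.2646)) ('Mz', np.float64(0.205)) ('t6', np.float64(0.3861)) ('F', array([ 3.9828, -7.3473, -2.6079])) ('w', np.float64(0.0138))
```

Call:
{"op": "apply_moves", "data": {"deltas": [[255, 0, 0, 0, 0, 0, -0.01], [255, 0, 0, 0, 0, 0, 0]]}}

```text
time_s: 9.75
ee_pos: [0.5571, 0.1414, 0.1054]
eef_rot: [3.14, -0.0, 0.255]
force: [4.1, -8.1, -2.2]
grip_width: 0.0141
grip_force: 28.0
```

```bash
python3 m.py
```

```text
('t', np.float64(9.75)) ('yaw', np.float64(0.2547)) ('Mz', np.float64(0.1256)) ('t6', np.float64(0.3098)) ('F', array([ 4.0743, -8.0538, -2.231 ])) ('w', np.float64(0.0141))
```

That was a click too. The next candidate is near yaw -0.04.

Call:
{"op": "apply_moves", "data": {"deltas": [[255, 0.05, -0.1, 0, 0, 0, -0.049], [255, 0, 0, 0, 0, 0, -0.049], [255, 0, 0, 0, 0, 0, -0.049], [255, 0, 0, 0, 0, 0, -0.049], [255, 0, 0, 0, 0, 0, -0.049], [255, 0, 0, 0, 0, 0, 0]]}}

```text
time_s: 10.35
ee_pos: [0.5573, 0.1409, 0.1054]
eef_rot: [3.141, 0.0, 0.009]
force: [1.8, -4.9, -0.6]
grip_width: 0.0137
grip_force: 28.0
```

```bash
python3 m.py
```

```text
('t', np.float64(10.35)) ('yaw', np.float64(0.0086)) ('Mz', np.float64(-0.129)) ('t6', np.float64(0.7627)) ('F', array([ 1.8101, -4.9019, -0.6387])) ('w', np.float64(0.0137))
```

Call:
{"op": "apply_moves", "data": {"deltas": [[255, 0, 0, 0, 0, 0, -0.025], [255, 0, 0, 0, 0, 0, -0.025], [255, 0, 0, 0, 0, 0, 0]]}}

```text
time_s: 10.65
ee_pos: [0.5572, 0.1409, 0.1054]
eef_rot: [3.141, 0.0, -0.041]
force: [1.7, -5.2, -0.9]
grip_width: 0.0139
grip_force: 28.0
```

```bash
python3 m.py
```

```text
('t', np.float64(10.65)) ('yaw', np.float64(-0.0415)) ('Mz', np.float64(0.0136)) ('t6', np.float64(0.4176)) ('F', array([ 1.7063, -5.2146, -0.9138])) ('w', np.float64(0.0139))
```

Call:
{"op": "apply_moves", "data": {"deltas": [[255, 0, 0, 0, 0, 0, -0.02], [255, 0, 0, 0, 0, 0, 0]]}}

```text
time_s: 10.85
ee_pos: [0.5573, 0.1409, 0.1054]
eef_rot: [3.141, 0.0, -0.061]
force: [1.7, -4.6, -0.0]
grip_width: 0.0138
grip_force: 28.0
```

```bash
python3 m.py
```

```text
('t', np.float64(10.85)) ('yaw', np.float64(-0.061)) ('Mz', np.float64(0.1561)) ('t6', np.float64(0.4532)) ('F', array([ 1.6891, -4.5568, -0.0248])) ('w', np.float64(0.0138))
```

Call:
{"op": "apply_moves", "data": {"deltas": [[255, 0, 0, 0, 0, 0, -0.01], [255, 0, 0, 0, 0, 0, 0]]}}

```text
time_s: 11.05
ee_pos: [0.5573, 0.1409, 0.1054]
eef_rot: [3.141, 0.0, -0.071]
force: [1.2, -4.9, -0.6]
grip_width: 0.0136
grip_force: 28.0
```

```bash
python3 m.py
```

```text
('t', np.float64(11.05)) ('yaw', np.float64(-0.0707)) ('Mz', np.float64(0.2197)) ('t6', np.float64(0.3344)) ('F', array([ 1.2279, -4.9402, -0.6401])) ('w', np.float64(0.0136))
```

Call:
{"op": "apply_moves", "data": {"deltas": [[255, 0, 0, 0, 0, 0, -0.01], [255, 0, 0, 0, 0, 0, 0]]}}

```text
time_s: 11.25
ee_pos: [0.5573, 0.1409, 0.1054]
eef_rot: [3.141, -0.0, -0.081]
force: [1.2, -5.4, -0.3]
grip_width: 0.0141
grip_force: 28.0
```

```bash
python3 m.py
```

```text
('t', np.float64(11.25)) ('yaw', np.float64(-0.0807)) ('Mz', np.float64(0.1288)) ('t6', np.float64(0.3203)) ('F', array([ 1.2279, -5.383 , -0.3   ])) ('w', np.float64(0.0141))
```

Call:
{"op": "apply_moves", "data": {"deltas": [[255, 0, 0, 0, 0, 0, -0.01], [255, 0, 0, 0, 0, 0, 0]]}}

```text
time_s: 11.45
ee_pos: [0.5573, 0.1409, 0.1054]
eef_rot: [3.141, 0.0, -0.091]
force: [0.6, -5.3, -1.6]
grip_width: 0.0138
grip_force: 28.0
```

```bash
python3 m.py
```

```text
('t', np.float64(11.45)) ('yaw', np.float64(-0.0908)) ('Mz', np.float64(0.1505)) ('t6', np.float64(0.3077)) ('F', array([ 0.637 , -5.326 , -1.5927])) ('w', np.float64(0.0138))
```

Another click. The next candidate is near yaw -0.39.

Call:
{"op": "apply_moves", "data": {"deltas": [[255, 0, -0.05, 0, 0, 0, -0.049], [255, 0, 0, 0, 0, 0, -0.05], [255, 0, 0, 0, 0, 0, -0.05], [255, 0, 0, 0, 0, 0, -0.05], [255, 0, 0, 0, 0, 0, -0.05], [255, 0, 0, 0, 0, 0, 0]]}}

```text
time_s: 12.05
ee_pos: [0.5572, 0.1405, 0.1054]
eef_rot: [3.141, 0.0, -0.341]
force: [0.1, -4.7, -0.2]
grip_width: 0.0136
grip_force: 28.0
```

```bash
python3 m.py
```

```text
('t', np.float64(12.05)) ('yaw', np.float64(-0.3408)) ('Mz', np.float64(-0.121)) ('t6', np.float64(0.7791)) ('F', array([ 0.1099, -4.683 , -0.2021])) ('w', np.float64(0.0136))
```

Call:
{"op": "apply_moves", "data": {"deltas": [[255, 0, 0, 0, 0, 0, -0.025], [255, 0, 0, 0, 0, 0, -0.025], [255, 0, 0, 0, 0, 0, 0]]}}

```text
time_s: 12.35
ee_pos: [0.5572, 0.1405, 0.1054]
eef_rot: [3.141, 0.0, -0.391]
force: [0.7, -5.8, -0.3]
grip_width: 0.0139
grip_force: 28.0
```

```bash
python3 m.py
```

```text
('t', np.float64(12.35)) ('yaw', np.float64(-0.3905)) ('Mz', np.float64(0.0288)) ('t6', np.float64(0.4184)) ('F', array([ 0.7303, -5.7854, -0.3296])) ('w', np.float64(0.0139))
```

Call:
{"op": "apply_moves", "data": {"deltas": [[255, 0, 0, 0, 0, 0, -0.02], [255, 0, 0, 0, 0, 0, 0]]}}

```text
time_s: 12.55
ee_pos: [0.5572, 0.1405, 0.1054]
eef_rot: [3.141, 0.0, -0.41]
force: [-0.3, -6.2, 0.1]
grip_width: 0.0139
grip_force: 28.0
```

```bash
python3 m.py
```

```text
('t', np.float64(12.55)) ('yaw', np.float64(-0.4101)) ('Mz', np.float64(0.1475)) ('t6', np.float64(0.4542)) ('F', array([-0.282 , -6.1715,  0.0776])) ('w', np.float64(0.0139))
```

Call:
{"op": "apply_moves", "data": {"deltas": [[255, 0, 0, 0, 0, 0, -0.01], [255, 0, 0, 0, 0, 0, 0]]}}

```text
time_s: 12.75
ee_pos: [0.5572, 0.1405, 0.1054]
eef_rot: [3.141, 0.0, -0.42]
force: [-0.4, -5.1, 1.0]
grip_width: 0.0135
grip_force: 28.0
```

```bash
python3 m.py
```

```text
('t', np.float64(12.75)) ('yaw', np.float64(-0.4197)) ('Mz', np.float64(0.1615)) ('t6', np.float64(0.3347)) ('F', array([-0.4223, -5.1392,  0.9554])) ('w', np.float64(0.0135))
```

Call:
{"op": "apply_moves", "data": {"deltas": [[255, 0, 0, 0, 0, 0, -0.01], [255, 0, 0, 0, 0, 0, 0]]}}

```text
time_s: 12.95
ee_pos: [0.5572, 0.1404, 0.1054]
eef_rot: [3.141, 0.0, -0.43]
force: [-0.1, -5.5, 0.6]
grip_width: 0.0138
grip_force: 28.0
```

```bash
python3 m.py
```

```text
('t', np.float64(12.95)) ('yaw', np.float64(-0.4297)) ('Mz', np.float64(0.1291)) ('t6', np.float64(0.3204)) ('F', array([-0.0699, -5.4928,  0.5504])) ('w', np.float64(0.0138))
```

Call:
{"op": "apply_moves", "data": {"deltas": [[255, 0, 0, 0, 0, 0, -0.01], [255, 0, 0, 0, 0, 0, 0]]}}

```text
time_s: 13.15
ee_pos: [0.5572, 0.1404, 0.1054]
eef_rot: [3.141, 0.0, -0.44]
force: [0.6, -5.9, -0.3]
grip_width: 0.0138
grip_force: 28.0
```

```bash
python3 m.py
```

```text
('t', np.float64(13.15)) ('yaw', np.float64(-0.4398)) ('Mz', np.float64(0.1394)) ('t6', np.float64(0.3077)) ('F', array([ 0.6458, -5.9182, -0.2671])) ('w', np.float64(0.0138))
```

Click again. By elimination the stop is 140° from the start, which is too near joint 6's limit. I return to the -0.39 rest, regrip half a turn round, and go on.

Call:
{"op": "apply_moves", "data": {"deltas": [[255, 0, -0.05, 0, 0, 0, 0.05], [255, 0, 0, 0, 0, 0, 0], [0, 0, 0, 0, 0, 0, 0], [0, 0, 0, 0, 0, 0, 0], [0, 0, 0, 0, 0, 0, 0], [0, 0, 0, 0, 0, 0, 0], [0, 0, 0, 0, 0, 0, 0], [0, 0, 0, 0, 0, 0, 0], [0, 0, 0, 0, 0, 0, 0], [0, 0, 0, 0, 0, 0, 0]]}}

```text
time_s: 14.15
ee_pos: [0.5573, 0.1401, 0.1054]
eef_rot: [-3.142, -0.0, -0.391]
force: [0.6, -0.5, -0.5]
grip_width: 0.0746
grip_force: 0.0
```

```bash
python3 s.py
```

```text
time_s 14.15
ee_pos [0.5573 0.1401 0.1054]
eef_rot [-3.1416 -0.     -0.3913]
force [ 0.5688 -0.4586 -0.4802]
moment [0.0485 0.1323 0.0222]
grip_width 0.0746
grip_force 0.0
[0.183 0.483 1.575 0.    1.083 2.145] [ 7.0000e-03 -5.9568e+01 -3.1445e+01 -2.3000e-02 -7.1000e-02  1.0000e-03]
```

Call:
{"op": "apply_moves", "data": {"deltas": [[0, 0, 0, 0, 0, 0, 0.14], [0, 0, 0, 0, 0, 0, 0.14], [0, 0, 0, 0, 0, 0, 0.14], [0, 0, 0, 0, 0, 0, 0.14], [0, 0, 0, 0, 0, 0, 0.14], [0, 0, 0, 0, 0, 0, 0.14], [0, 0, 0, 0, 0, 0, 0.14], [0, 0, 0, 0, 0, 0, 0.14], [0, 0, 0, 0, 0, 0, 0.14], [0, 0, 0, 0, 0, 0, 0.14]]}}

```text
time_s: 15.15
ee_pos: [0.5573, 0.1401, 0.1054]
eef_rot: [-3.142, 0.0, 1.015]
force: [-0.1, 0.6, -0.9]
grip_width: 0.0939
grip_force: 0.0
```

Call:
{"op": "apply_moves", "data": {"deltas": [[0, 0, 0, 0, 0, 0, 0.14], [0, 0, 0, 0, 0, 0, 0.14], [0, 0, 0, 0, 0, 0, 0.14], [0, 0, 0, 0, 0, 0, 0.14], [0, 0, 0, 0, 0, 0, 0.14], [0, 0, 0, 0, 0, 0, 0.14], [0, 0, 0, 0, 0, 0, 0.14], [0, 0, 0, 0, 0, 0, 0.14], [0, 0, 0, 0, 0, 0, 0.14], [0, 0, 0, 0, 0, 0, 0.14]]}}

```text
time_s: 16.15
ee_pos: [0.5573, 0.1401, 0.1054]
eef_rot: [-3.142, -0.0, 2.415]
force: [-0.4, 0.2, -0.7]
grip_width: 0.0937
grip_force: 0.0
```

Call:
{"op": "apply_moves", "data": {"deltas": [[100, 0, 0, 0, 0, 0, 0.14], [150, 0, 0, 0, 0, 0, 0.14], [200, 0, 0, 0, 0, 0, 0.061], [255, 0, 0, 0, 0, 0, 0], [255, 0, 0, 0, 0, 0, 0], [255, 0, 0, 0, 0, 0, 0], [255, 0, 0, 0, 0, 0, 0], [255, 0, 0, 0, 0, 0, 0], [255, 0, 0, 0, 0, 0, 0], [255, 0, 0, 0, 0, 0, 0]]}}

```text
time_s: 17.15
ee_pos: [0.5573, 0.1401, 0.1054]
eef_rot: [-3.142, -0.0, 2.75]
force: [-0.4, 0.5, 0.3]
grip_width: 0.0177
grip_force: 0.0
```

Call:
{"op": "apply_moves", "data": {"deltas": [[255, 0, 0, 0, 0, 0, 0], [255, 0, 0, 0, 0, 0, 0], [255, 0, 0, 0, 0, 0, 0], [255, 0, 0, 0, 0, 0, 0], [255, 0, 0, 0, 0, 0, 0]]}}

```text
time_s: 17.65
ee_pos: [0.5573, 0.1402, 0.1055]
eef_rot: [3.141, 0.0, 2.75]
force: [1.0, 4.1, -0.9]
grip_width: 0.0138
grip_force: 28.0
```

```bash
python3 s.py
```

```text
time_s 17.65
ee_pos [0.5573 0.1402 0.1055]
eef_rot [3.1413e+00 1.0000e-04 2.7498e+00]
force [ 0.9725  4.0977 -0.9452]
moment [ 0.6607 -0.3246  0.0614]
grip_width 0.0138
grip_force 27.9913
[ 0.183  0.483  1.575  0.     1.083 -0.996] [ -1.675 -59.704 -30.609  -0.656   0.636   0.071]
```

Call:
{"op": "apply_moves", "data": {"deltas": [[255, 0, 0, 0, 0, 0, -0.05], [255, 0, 0, 0, 0, 0, -0.05], [255, 0, 0, 0, 0, 0, -0.05], [255, 0, 0, 0, 0, 0, -0.05], [255, 0, 0, 0, 0, 0, -0.05], [255, 0, 0, 0, 0, 0, -0.05], [255, 0, 0, 0, 0, 0, 0]]}}

```text
time_s: 18.35
ee_pos: [0.5571, 0.1399, 0.1054]
eef_rot: [-3.141, -0.0, 2.449]
force: [-0.1, -0.3, 1.1]
grip_width: 0.014
grip_force: 28.0
```

```bash
python3 m.py
```

```text
('t', np.float64(18.35)) ('yaw', np.float64(2.4487)) ('Mz', np.float64(-0.1946)) ('t6', np.float64(0.7684)) ('F', array([-0.0593, -0.2687,  1.1344])) ('w', np.float64(0.014))
```

Call:
{"op": "apply_moves", "data": {"deltas": [[255, 0, 0, 0, 0, 0, -0.025], [255, 0, 0, 0, 0, 0, -0.025], [255, 0, 0, 0, 0, 0, 0]]}}

```text
time_s: 18.65
ee_pos: [0.5571, 0.1399, 0.1055]
eef_rot: [-3.141, 0.0, 2.399]
force: [-2.3, -2.2, 1.5]
grip_width: 0.0139
grip_force: 28.0
```

```bash
python3 m.py
```

```text
('t', np.float64(18.65)) ('yaw', np.float64(2.3992)) ('Mz', np.float64(0.2044)) ('t6', np.float64(0.6274)) ('F', array([-2.2747, -2.2034,  1.4711])) ('w', np.float64(0.0139))
```

Call:
{"op": "apply_moves", "data": {"deltas": [[255, 0, 0, 0, 0, 0, -0.01], [255, 0, 0, 0, 0, 0, 0]]}}

```text
time_s: 18.85
ee_pos: [0.5571, 0.1399, 0.1054]
eef_rot: [-3.141, -0.0, 2.39]
force: [-3.6, -2.0, 2.8]
grip_width: 0.0135
grip_force: 28.0
```

```bash
python3 m.py
```

```text
('t', np.float64(18.85)) ('yaw', np.float64(2.3899)) ('Mz', np.float64(0.318)) ('t6', np.float64(0.4748)) ('F', array([-3.6159, -1.9941,  2.7564])) ('w', np.float64(0.0135))
```

Call:
{"op": "apply_moves", "data": {"deltas": [[255, 0, 0, 0, 0, 0, -0.006], [255, 0, 0, 0, 0, 0, 0]]}}

```text
time_s: 19.05
ee_pos: [0.5571, 0.1399, 0.1054]
eef_rot: [-3.141, -0.0, 2.384]
force: [-2.4, -3.8, 3.0]
grip_width: 0.0141
grip_force: 28.1
```

```bash
python3 m.py
```

```text
('t', np.float64(19.05)) ('yaw', np.float64(2.3838)) ('Mz', np.float64(0.3957)) ('t6', np.float64(0.4726)) ('F', array([-2.3541, -3.8258,  2.9908])) ('w', np.float64(0.0141))
```

Mz reached 0.40 N m and was still rising, so this is the stop, with its rest at yaw about 2.404. Now I back off 80°, i.e. +1.417 rad from here to yaw 3.80.

Call:
{"op": "apply_moves", "data": {"deltas": [[255, 0, 0, 0, 0, 0, 0.02], [255, 0, 0, 0, 0, 0, 0.08], [255, 0, 0, 0, 0, 0, 0.08], [255, 0, 0, 0, 0, 0, 0.08], [255, 0, 0, 0, 0, 0, 0.08], [255, 0, 0, 0, 0, 0, 0.08], [255, 0, 0, 0, 0, 0, 0.08], [255, 0, 0, 0, 0, 0, 0.08], [255, 0, 0, 0, 0, 0, 0.08], [255, 0, 0, 0, 0, 0, 0.08]]}}

```text
time_s: 20.05
ee_pos: [0.5575, 0.1407, 0.1055]
eef_rot: [3.14, 0.001, 3.127]
force: [-0.9, 4.1, 0.8]
grip_width: 0.0141
grip_force: 28.0
```

Call:
{"op": "apply_moves", "data": {"deltas": [[255, 0, 0, 0, 0, 0, 0.08], [255, 0, 0, 0, 0, 0, 0.08], [255, 0, 0, 0, 0, 0, 0.08], [255, 0, 0, 0, 0, 0, 0.08], [255, 0, 0, 0, 0, 0, 0.08], [255, 0, 0, 0, 0, 0, 0.08], [255, 0, 0, 0, 0, 0, 0.08], [255, 0, 0, 0, 0, 0, 0.08], [255, 0, 0, 0, 0, 0, 0.037], [255, 0, 0, 0, 0, 0, 0]]}}

```text
time_s: 21.05
ee_pos: [0.5572, 0.1416, 0.1054]
eef_rot: [3.14, 0.002, -2.481]
force: [-2.9, 8.6, 0.9]
grip_width: 0.0133
grip_force: 28.0
```

```bash
python3 m.py
```

```text
('t', np.float64(21.05)) ('yaw', np.float64(-2.4809)) ('Mz', np.float64(0.0132)) ('t6', np.float64(-0.6493)) ('F', array([-2.8903,  8.6259,  0.8984])) ('w', np.float64(0.0133))
```

Yaw is 3.802 with zero torque, which is exactly four clicks back. Releasing and lifting, then a look.

Call:
{"op": "apply_moves", "data": {"deltas": [[0, 0, 0, 0, 0, 0, 0], [0, 0, 0, 0, 0, 0, 0], [0, 0, 0, 0, 0, 0, 0], [0, 0, 0, 0, 0, 0, 0], [0, 0, 0, 0, 0, 0, 0], [0, 0, 0, 0, 0, 0, 0], [0, 0, 0, 2.5, 0, 0, 0], [0, 0, 0, 2.5, 0, 0, 0], [0, 0, 0, 2.5, 0, 0, 0], [0, 0, 0, 3, 0, 0, 0]]}}

```text
time_s: 22.05
ee_pos: [0.5569, 0.14, 0.211]
eef_rot: [3.141, -0.001, -2.483]
force: [0.3, 0.5, 0.9]
grip_width: 0.0903
grip_force: 0.0
```

Call:
{"op": "apply_moves", "data": {"deltas": [[0, 0, -1, 2.0, 0, 0, -0.14], [0, 0, -2, 0, 0, 0, -0.14], [0, 0, -2, 0, 0, 0, -0.14], [0, 0, -2, 0, 0, 0, -0.14], [0, 0, -1, 0, 0, 0, -0.14], [0, 0, 0, 0, 0, 0, -0.14], [0, 0, 0, 0, 0, 0, -0.14], [0, 0, 0, 0, 0, 0, -0.14], [0, 0, 0, 0, 0, 0, -0.14], [0, 0, 0, 0, 0, 0, -0.14]]}}

```text
time_s: 23.05
ee_pos: [0.5573, 0.06, 0.2305]
eef_rot: [3.142, 0.0, 2.395]
force: [-0.1, 0.2, 0.3]
grip_width: 0.0939
grip_force: 0.0
```

Call:
{"op": "apply_moves", "data": {"deltas": [[0, 0, 0, 0, 0, 0, -0.14], [0, 0, 0, 0, 0, 0, -0.14], [0, 0, 0, 0, 0, 0, -0.14], [0, 0, 0, 0, 0, 0, -0.14], [0, 0, 0, 0, 0, 0, -0.14], [0, 0, 0, 0, 0, 0, -0.13], [0, 0, 0, 0, 0, 0, 0], [0, 0, 0, 0, 0, 0, 0]]}}

```text
time_s: 23.85
ee_pos: [0.5572, 0.0601, 0.2305]
eef_rot: [3.142, 0.0, 1.575]
force: [-0.4, 0.9, -0.3]
grip_width: 0.0938
grip_force: 0.0
```

```bash
python3 - <<'E'
from h import *
import pickle
o=ctrl.get_obs();print(o['time_s'],o['ee_pos'],o['eef_rot'])
c=cam('wrist');pickle.dump(c,open('w2.pkl','wb'));save(c,'w2.png',None,1.4)
E
```

```text
23.85 [0.55724327 0.06005225 0.23046644] [3.14158010e+00 8.51970312e-06 1.57469164e+00]
```

View pics/w2.png

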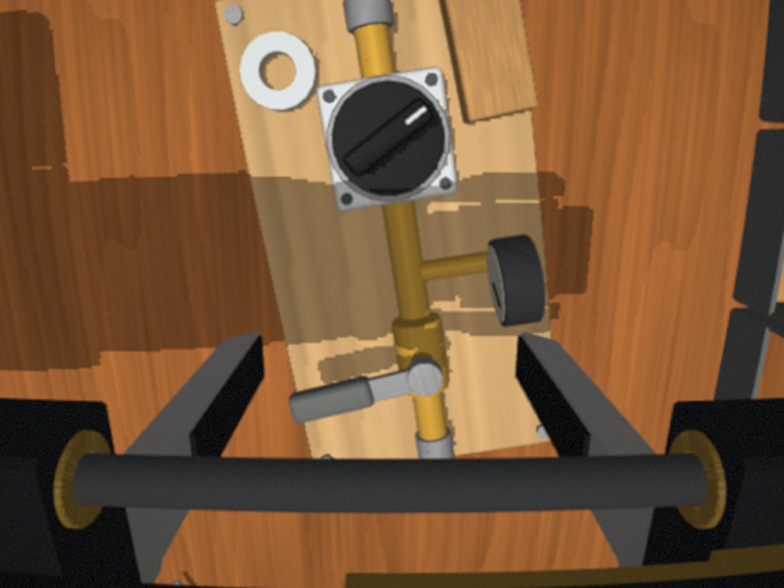

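The dial mark at (415,115) now points up-right, matching 60° net clockwise from the start. The tape and carton have not moved. The lever pivot is at (424,378), and the sleeve runs from (368,392) to (294,408).

```bash
python3 - <<'E'
from h import *
import pickle
c=pickle.load(open('w2.pkl','rb'))
p=lambda u,v,z:onz(c,u/1.4,v/1.4,z)
V=p(424,376,.085);a=p(370,386,.083);b=p(293,402,.083);print(V,a,b,np.linalg.norm(a-b),(a+b)/2,np.linalg.norm(((a+b)/2-V)[:2]))
d=b-a;print('lever dir',np.arctan2(d[1],d[0]), 'bar',np.arctan2(*(p(435,106,.11)-p(350,160,.11))[[1,0]]))
D=p(388,138,.076);print('dial',D,'board yaw',np.arctan2((V-D)[0],-(V-D)[1]),np.linalg.norm((V-D)[:2]))
E
```

```text
[ 0.58088305 -0.00257487  0.085     ] [ 0.54682249 -0.01054285  0.083     ] [ 0.49706865 -0.02228492  0.083     ] 0.051120649671654174 [ 0.52194557 -0.01641388  0.083     ] 0.06054043265194007
lever dir -2.9098301478283157 bar 0.5597694666208383
dial [0.55764318 0.14176345 0.076     ] board yaw 0.1596396028051137 0.1461972755814331
```

Call:
{"op": "apply_moves", "data": {"deltas": [[255, -1.0, -1.0, 0, 0, 0, 0.1], [255, -1.0, -1.0, 0, 0, 0, 0.1], [255, -1.0, -1.0, 0, 0, 0, 0.025], [255, -1.0, -1.0, 0, 0, 0, 0], [255, -0.34, -1.11, 0, 0, 0, 0], [255, 0, 0, -2, 0, 0, 0], [255, 0, 0, -2, 0, 0, 0], [255, 0, 0, -2, 0, 0, 0], [255, 0, 0, -2, 0, 0, 0], [255, 0, 0, 0, 0, 0, 0]]}}

```text
time_s: 24.9
ee_pos: [0.5129, 0.0086, 0.1483]
eef_rot: [-3.138, -0.001, 1.796]
force: [-0.3, 0.8, -0.1]
grip_width: 0.0178
grip_force: 0.0
```

Call:
{"op": "apply_moves", "data": {"deltas": [[255, 0, 0, 0, 0, 0, 0], [255, 0, 0, 0, 0, 0, 0], [255, 0, 0, 0, 0, 0, 0], [255, 0, 0, -2, 0, 0, 0], [255, 0, 0, -2, 0, 0, 0], [255, 0, 0, -1.85, 0, 0, 0], [255, 0, 0, 0, 0, 0, 0]]}}

```text
time_s: 25.6
ee_pos: [0.513, 0.009, 0.0906]
eef_rot: [-3.139, -0.001, 1.796]
force: [-0.0, 0.1, 0.3]
grip_width: 0.0005
grip_force: 0.0
```

```bash
python3 m.py; python3 - <<'E'
import numpy as np
V=np.array([.581,-.006]);f=lambda th,off:V+.062*np.array([np.cos(th),np.sin(th)])-off*np.array([-np.sin(th),np.cos(th)])
p=f(3.373,.03)
for th,off in [(3.373,.018)]+[(3.373+.1*k,.018) for k in range(1,15)]:
    q=f(th,off);print(round(th,3),((q-p)*100).round(2),q.round(4));p=q
c=__import__('h').cam('wrist');__import__('h').save(c,'w3.png',None,1.2)
E
```

```text
('t', np.float64(25.6)) ('yaw', np.float64(1.7958)) ('Mz', np.float64(0.0285)) ('t6', np.float64(0.0017)) ('F', array([-0.04  ,  0.0988,  0.2889])) ('w', np.float64(0.0005))
3.373 [ 0.28 -1.17] [ 0.5165 -0.0027]
3.473 [-0.   -0.65] [ 0.5165 -0.0092]
3.573 [ 0.06 -0.64] [ 0.5172 -0.0156]
3.673 [ 0.13 -0.63] [ 0.5184 -0.0219]
3.773 [ 0.19 -0.62] [ 0.5203 -0.0281]
3.873 [ 0.25 -0.59] [ 0.5228 -0.034 ]
3.973 [ 0.31 -0.57] [ 0.5259 -0.0397]
4.073 [ 0.36 -0.53] [ 0.5296 -0.045 ]
4.173 [ 0.42 -0.49] [ 0.5337 -0.05  ]
4.273 [ 0.46 -0.45] [ 0.5383 -0.0545]
4.373 [ 0.51 -0.4 ] [ 0.5434 -0.0585]
4.473 [ 0.54 -0.35] [ 0.5488 -0.062 ]
4.573 [ 0.57 -0.29] [ 0.5546 -0.0649]
4.673 [ 0.6  -0.23] [ 0.5606 -0.0672]
4.773 [ 0.62 -0.17] [ 0.5668 -0.069 ]
```

View pics/w3.png

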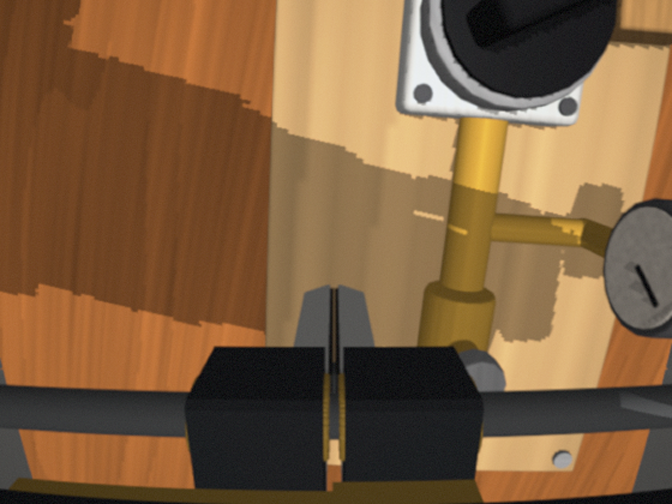

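The closed fingers are at (335,310) beside the pivot (485,370), with no contact and the lever hidden behind the gripper. Now I sweep the arc.

Call:
{"op": "apply_moves", "data": {"deltas": [[255, 0.15, -0.6, 0, 0, 0, 0], [255, 0.13, -0.57, 0, 0, 0, 0], [255, 0, -0.65, 0, 0, 0, 0.1], [255, 0.06, -0.64, 0, 0, 0, 0.1], [255, 0.13, -0.63, 0, 0, 0, 0.1], [255, 0.19, -0.62, 0, 0, 0, 0.1], [255, 0.25, -0.59, 0, 0, 0, 0.1]]}}

```text
time_s: 26.35
ee_pos: [0.5234, -0.0345, 0.093]
eef_rot: [3.14, 0.001, 2.3]
force: [-0.7, 3.2, 0.3]
grip_width: 0.0003
grip_force: 1.3
```

```bash
python3 m.py
```

```text
('t', np.float64(26.35)) ('yaw', np.float64(2.2997)) ('Mz', np.float64(0.0383)) ('t6', np.float64(2.3464)) ('F', array([-0.6994,  3.1895,  0.2689])) ('w', np.float64(0.0003))
```

Call:
{"op": "apply_moves", "data": {"deltas": [[255, 0.31, -0.57, 0, 0, 0, 0.1], [255, 0.36, -0.53, 0, 0, 0, 0.1], [255, 0.42, -0.49, 0, 0, 0, 0.1], [255, 0.46, -0.45, 0, 0, 0, 0.1], [255, 0.51, -0.4, 0, 0, 0, 0.1], [255, 0.54, -0.35, 0, 0, 0, 0.1]]}}

```text
time_s: 26.95
ee_pos: [0.5492, -0.0624, 0.0928]
eef_rot: [3.141, 0.0, 2.9]
force: [-1.7, 3.5, 0.4]
grip_width: 0.0005
grip_force: 1.3
```

```bash
python3 s.py
```

```text
time_s 26.95
ee_pos [ 0.5492 -0.0624  0.0928]
eef_rot [3.1412e+00 4.0000e-04 2.8997e+00]
force [-1.7365  3.5031  0.3738]
moment [0.5092 0.4334 0.0127]
grip_width 0.0005
grip_force 1.2972
[-0.18   0.457  1.648  0.     1.035 -1.509] [ -1.051 -57.754 -30.316  -0.461  -0.712   2.219]
```

Pushing steadily at 2–4 N. Finishing towards the stop.

Call:
{"op": "apply_moves", "data": {"deltas": [[255, 0.57, -0.29, 0, 0, 0, 0.1], [255, 0.6, -0.23, 0, 0, 0, 0.1], [255, 0.3, -0.1, 0, 0, 0, 0.05], [255, 0, 0, 0, 0, 0, 0]]}}

```text
time_s: 27.35
ee_pos: [0.5641, -0.0687, 0.0926]
eef_rot: [-3.141, 0.001, -3.137]
force: [0.8, -0.3, -0.4]
grip_width: -0.0001
grip_force: 0.0
```

```bash
python3 m.py
```

```text
('t', np.float64(27.35)) ('yaw', np.float64(-3.137)) ('Mz', np.float64(-0.0564)) ('t6', np.float64(-1.0795)) ('F', array([ 0.7739, -0.2756, -0.3527])) ('w', np.float64(-0.0001))
```

Call:
{"op": "apply_moves", "data": {"deltas": [[255, 0.3, -0.07, 0, 0, 0, 0.05], [255, 0, 0, 0, 0, 0, 0]]}}

```text
time_s: 27.55
ee_pos: [0.5668, -0.0693, 0.0925]
eef_rot: [-3.141, 0.001, -3.088]
force: [-0.3, -0.9, 0.7]
grip_width: 0.0003
grip_force: 0.4
```

```bash
python3 m.py
```

```text
('t', np.float64(27.55)) ('yaw', np.float64(-3.0883)) ('Mz', np.float64(0.0133)) ('t6', np.float64(-0.8441)) ('F', array([-0.2908, -0.8718,  0.6559])) ('w', np.float64(0.0003))
```

Call:
{"op": "apply_moves", "data": {"deltas": [[255, 0.2, -0.03, 0, 0, 0, 0.03], [255, 0, 0, 0, 0, 0, 0]]}}

```text
time_s: 27.75
ee_pos: [0.5688, -0.0694, 0.0922]
eef_rot: [-3.141, 0.0, -3.057]
force: [-1.9, -2.0, 0.8]
grip_width: 0.0002
grip_force: 0.9
```

```bash
python3 m.py
```

```text
('t', np.float64(27.75)) ('yaw', np.float64(-3.0573)) ('Mz', np.float64(-0.0284)) ('t6', np.float64(-0.4241)) ('F', array([-1.904 , -2.0454,  0.8448])) ('w', np.float64(0.0002))
```

Call:
{"op": "apply_moves", "data": {"deltas": [[255, 0.25, 0, 0, 0, 0, 0.04], [255, 0, 0, 0, 0, 0, 0]]}}

```text
time_s: 27.95
ee_pos: [0.5702, -0.0695, 0.092]
eef_rot: [-3.141, -0.003, -3.017]
force: [-10.7, -3.8, 5.7]
grip_width: 0.001
grip_force: 5.8
```

```bash
python3 m.py
```

```text
('t', np.float64(27.95)) ('yaw', np.float64(-3.017)) ('Mz', np.float64(0.0626)) ('t6', np.float64(-0.5022)) ('F', array([-10.6967,  -3.7963,   5.7482])) ('w', np.float64(0.001))
```

Call:
{"op": "apply_moves", "data": {"deltas": [[255, 0.2, 0.03, 0, 0, 0, 0.03], [255, 0, 0, 0, 0, 0, 0]]}}

```text
time_s: 28.15
ee_pos: [0.5707, -0.0697, 0.0919]
eef_rot: [3.141, -0.007, -2.987]
force: [-24.9, -7.1, 14.3]
grip_width: 0.0004
grip_force: 12.7
```

```bash
python3 m.py
```

```text
('t', np.float64(28.15)) ('yaw', np.float64(-2.9875)) ('Mz', np.float64(0.0025)) ('t6', np.float64(-0.4203)) ('F', array([-24.8528,  -7.0854,  14.2966])) ('w', np.float64(0.0004))
```

Call:
{"op": "apply_moves", "data": {"deltas": [[255, 0.1, 0.02, 0, 0, 0, 0], [255, 0, 0, 0, 0, 0, 0]]}}

```text
time_s: 28.35
ee_pos: [0.5708, -0.0697, 0.0918]
eef_rot: [3.141, -0.009, -2.989]
force: [-31.3, -8.3, 19.5]
grip_width: 0.0006
grip_force: 16.4
```

```bash
python3 s.py
```

```text
time_s 28.35
ee_pos [ 0.5708 -0.0697  0.0918]
eef_rot [ 3.1412 -0.0093 -2.9885]
force [-31.2608  -8.2799  19.5198]
moment [-1.4998  5.7936  0.0476]
grip_width 0.0006
grip_force 16.3719
[-0.184  0.507  1.575 -0.003  1.068 -1.906] [ 7.1700e+00 -5.3305e+01 -3.8951e+01  3.1290e+00 -7.4000e+00  4.2000e-02]
```

Force jumped with almost no motion, so the lever is at its hard stop. I back off, rise and look from above.

Call:
{"op": "apply_moves", "data": {"deltas": [[255, -0.5, 0, 0, 0, 0, 0], [255, -1, 0, 0, 0, 0, 0], [255, -1.5, 0, 0, 0, 0, 0], [255, 0, 0, 3, 0, 0, 0], [255, 0, 0, 4, 0, 0, 0], [255, 0, 0, 4, 0, 0, 0], [255, -3, 0, 2, 0, 0, 0], [255, -4, 0, 0, 0, 0, 0], [255, -4, 0, 0, 0, 0, 0], [255, -4, 0, 0, 0, 0, 0]]}}

```text
time_s: 29.35
ee_pos: [0.3924, -0.0683, 0.2217]
eef_rot: [-3.141, 0.001, -2.988]
force: [1.0, -1.3, 1.0]
grip_width: 0.0002
grip_force: 0.0
```

Call:
{"op": "apply_moves", "data": {"deltas": [[255, 0, -3, 0, 0, 0, 0], [255, 0, -4, 0, 0, 0, 0], [255, 0, -4, 0, 0, 0, 0], [255, 0, -4, 0, 0, 0, 0], [255, 0, 0, 0, 0, 0, 0], [255, 0, 0, 0, 0, 0, 0]]}}

```text
time_s: 29.95
ee_pos: [0.3938, -0.2187, 0.2217]
eef_rot: [3.141, 0.0, -2.989]
force: [-0.2, 0.6, 1.2]
grip_width: 0.0004
grip_force: 0.0
```

```bash
python3 m.py;python3 -c "
from h import *
c=cam('top');save(c,'top2.png',(130,130,400,270),2.9)"
```

```text
('t', np.float64(29.95)) ('yaw', np.float64(-2.9893)) ('Mz', np.float64(0.0555)) ('t6', np.float64(-0.2069)) ('F', array([-0.2356,  0.562 ,  1.2472])) ('w', np.float64(0.0004))
```

View pics/top2.png

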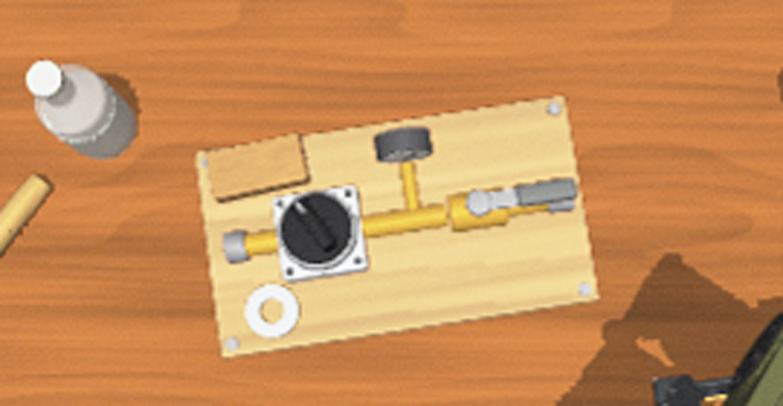

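The lever, from (480,202) to (575,190), lies in line with the pipe. The dial bar, from (297,207) to (332,248), is at its setting, and the tape and carton are in place. Handing in.

```bash
python3 -c "
from station import ctrl
print(ctrl.hand_in())"
```

```text
the job is handed in; nothing more can be done
None
```

The job is handed in: the dial was turned to its stop at about 0.40 N m and backed off four clicks, then the lever was swung open to its hard stop; bystanders on the board look unmoved in the last picture.

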